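# Seat the gauge block and snap the toggle clamp shut

## Task

Prepare the marking fixture: push the steel gauge block along its channel until it sits fully home against the end stop, then push the black handle of the toggle clamp on that fixture over past its centre so that it snaps shut and its rubber tip holds the block down. Only push with the fingers - do not lift or tip the block - and leave the small parts standing around the fixture where they are.

Things in the scene. Friction and masses are not known exactly. Their poses are not given: they have to be found in the camera images.
- fixture: Marking fixture bolted to the worktop: base plate 205 x 66 x 12 mm. Origin on its underside, straight below the end stop's face; x points along the channel toward the stop, z up. The plate runs from x = -110 to +95 mm. Two guide rails, tops 18 mm above the worktop, run from x = -108 to 0 and leave a channel 27 mm wide on y = 0. Behind the stop, on y = 0, stands a toggle clamp.
- stop_face (a point): centre of the end stop's face that the block must meet (fixture x = 0, y = 0), 24.5 mm above the worktop; axes as the fixture's. The stop is a steel bar 45 mm wide, 12 mm thick, its top 27 mm above the worktop
- gauge_block: Loose steel block with two small holes in its top, 24 mm wide (own x), 37 mm long (own y), 25 mm high; it lies in the channel, length along it, short of the stop. Origin at the centre of its underside, which slides on the plate 12 mm above the worktop (top at 37 mm). Fully home, its origin is 18.5 mm before the stop face.
- clamp_handle (a joint): Turn of the clamp's handle, rad: 0 = open, leaning 0.7 rad back from vertical, away from the block (tip toward fixture +x); grows as it swings toward the block; upright at 0.7; limit 1.2; closed on the block about 1.1 to 1.2. A spring drives it from its centre at 0.6 to either end (0.48 N m to start, 5 to 6 N at the grip): past 0.6 it snaps over and stays.
- handle_pivot (a point): pivot of the handle, on the fixture at x = 70 mm, y = 0, 58 mm above the worktop; the handle turns in the fixture's x-z plane, about its y axis
- handle_tip (a point): end of the handle, on its axis, 110 mm from the pivot (moves with it). The grip is a round black rubber rod 15 mm thick covering the outer 72 mm; below it is a steel bar 14 x 8 mm
- marked_piece_0: bystander: chrome sleeve standing on end, 19 mm across, 30 mm tall; origin at the centre of its underside
- marked_piece_1: bystander: a second chrome sleeve standing on end, 19 mm across, 30 mm tall; origin at the centre of its underside
- spare_collet_nut: bystander: black ring nut, 38 mm across, 18 mm tall; origin at the centre of its underside
- v_block_0: bystander: steel block with a V groove in its top, 28 x 36 x 30 mm; origin at the centre of its underside
- collet_0: bystander: small steel collet (tapered), 18 mm across, 24 mm tall; origin at the centre of its underside
- collet_1: bystander: a second such collet, 18 mm across, 24 mm tall; origin at the centre of its underside
- clamp_arm: The clamp's steel arm with a rubber-tipped spindle 65 mm from its pivot; origin at that pivot: fixture x = 47 mm, y = 0, 57 mm above the worktop. Open it stands upright (x = 25 to 65 mm, up to 135 mm above the worktop); closed it lies level toward -x, its tip on the block 18 mm before the stop face. Cheeks beside it: x = 38 to 84 mm, 28 mm wide, 64 mm high

How it is judged (in metres and radians):
On the way, in this order (a step that is already met when the one before it is completed fails the run):
1. the block sits home against the end stop, clamp still open (x of gauge_block in the frame of fixture between -0.0215 and -0.015 m and z of gauge_block in the frame of fixture below 0.0145 m and angle between the y axis of gauge_block and the x axis of fixture, either way round below 0.12 rad and value of joint clamp_handle below 0.6 rad), for 0.2 s.
2. the clamp has snapped shut (value of joint clamp_handle above 1.05 rad), for 0.2 s.
At the end, for the whole second after the job is handed in: the gauge block lies flat in the channel within 3 mm of the end stop (turned less than 0.12 rad), the handle reads over 1.05 rad and the clamp's rubber tip presses on the block with more than 1 N, everything at rest (x of gauge_block in the frame of fixture between -0.0215 and -0.015 m and z of gauge_block in the frame of fixture below 0.0145 m and angle between the y axis of gauge_block and the x axis of fixture, either way round below 0.12 rad and value of joint clamp_handle above 1.05 rad and contact force between clamp_arm and gauge_block above 1 N and velocity of joint clamp_handle below 0.1 rad/s and linear speed of gauge_block below 0.01 m/s); the robot touches nothing.
It fails at once if the block is lifted more than 8 mm or tipped over 0.35 rad (z of gauge_block in the frame of fixture above 0.02 m or angle between gauge_block's own z axis and vertical above 0.35 rad).
It fails at once if a bystander is moved by more than 15 mm (distance of any of marked_piece_0, marked_piece_1, spare_collet_nut, v_block_0, collet_0, collet_1 from where it was at the start of the episode above 0.015 m).
It also fails if it takes over 38 s, if anything falls off the work surface, if the arm or the gripper's body presses on something with over 40 N, if the wrist force passes 120 N, or if a joint passes its speed limit or range.

## Robot

A 6-joint arm with a two-finger parallel gripper is mounted at the origin on a cart in front of the work surface, level with it; the furniture and walls round the work are solid. World frame = base frame: x ahead of the robot, y to its left, z up, the work surface at z = 0. Lengths are in m, angles in degrees, forces in N, time in s.
With the tool pointing down it reaches from about 0.375 to 0.975 m from the base axis. Payload 3.8 kg.
Tool frame: the origin (TCP) lies midway between the tips of the shut fingers; the grasp point (between the pads) lies 19 mm behind it; z points along the fingers, y is the line along which they close (so a half turn about z gives the same grasp; the last joint's range is limited). The gripper opens to 85 mm and grips with 20 to 120 N. Pads are 22 mm wide; open, the fingers measure 114 mm over their backs; the gripper's body (76 mm by 85 mm) begins 54 mm behind the grasp point. The pads swing forward as they close: fully open they stand 13 mm farther back than shut.
Start: joints at [74.719, 15.12, 91.902, -0, 72.978, -2.114], TCP at [0.154, 0.657, 0.231] pointing down, gripper open.
Joint ranges: [-150.88, 150.88], [-54.13, 125.18], [17.81, 147.31], [-75.09, 255.09], [0, 152.58], [-146.25, 146.25]. Speed limits (degrees/s): [147.25, 147.25, 180, 180, 180, 180].

## Interface

Orientations are given as a 3x3 rotation matrix whose columns are the frame's x, y, z axes.
In Python, from cell import manip gives the robot as it stands.
- The arm moves only by the tool drive_effector, called after "Call:" as name(argument=value, ...), one argument or row to a line, values as JSON. Schema: {"type":"object","properties":{"offsets":{"type":"array","items":{"type":"number"},"minItems":6,"maxItems":30},"jaw":{"type":"number"},"grip_force":{"type":"number"},"only":{"type":"string"},"quiet":{"type":"boolean"},"lines":{"type":"string"}},"required":["offsets"],"additionalProperties":false}. offsets is one flat list of numbers that holds 1 to 5 rows one after another, with no inner brackets; each row has 6 numbers: dx, dy, dz in shares of the most that a row can go, 1 being 50 mm, then a rotation vector rx, ry, rz in parts of the range, where 1.0 means 90 degrees; each row shifts and turns the commanded pose from where the row before left it, along the tool's axes as they then stand; what a row does not reach is not made up. A row lasts 1/10 s, in which the tool goes at most 0.05 m and 8.59 degrees, less where a joint would pass 70% of its speed; a pose out of reach is approached as far as the arm can. jaw is the finger opening in m, set as the call begins (left out keeps the last). The fingers move at their own pace and stop on an object; grip_force is the grip in N (left out, the last holds). Time passes only in rows, so rows that do not move let the fingers close. The tool returns the time, the measured TCP pose, the force, the opening and the grip force at its end. only (a regular expression) keeps the lines of the reply that match it, lines (a string "A,B") keeps lines A to B, and quiet returns only ok. Shift and turn numbers lie between -1 and 1, and a call with a number outside is refused. Input that does not fit is refused with a message, and nothing moves.
- manip.get_obs(): the state, without advancing time (a new reading comes with each control period).
- manip.grab_frame(name): name is "scene" or "top"; returns the picture (480x640x3 uint8, red, green, blue); there is no depth.
- manip.camera_info(name): a dict with "fx", "fy", "cx", "cy" (pixels), "world_from_camera" (4x4, takes a point from camera to world coordinates). Camera axes: x right, y down, z forward; pixel columns grow to the right and rows downward; lengths in m; the calibration is good to about 2 mm. A picture is of the moment at which its call begins. camera_info takes no time and is no camera call.
- manip.job_done(): hands the job in; it is judged then, once.
The state is a dict: "clock": time; "joint_positions": joint angles; "qd": joint speeds; "joint_efforts": joint torques, N m; "position": TCP position; "orientation": TCP orientation; "contact_force": force on the tool from outside, world axes, zero at the start; "moment": the same for the moment, N m; "gripper_width": finger opening in m; "grasp_force": force on a finger pad.
Only numpy, scipy, OpenCV 4.12 (cv2) and the standard library are available. Lean on these libraries where they do the work, as an engineer would, in place of code of your own. Each camera call takes 0.05 s, during which the arm holds its last target. There are 200 camera calls.

## Working session

There is one attempt and no reset: what is moved stays moved. The work goes in short steps, Python scripts to look and compute and a tool call to move; the robot and the scene stay as the last step left them, time stands still between calls to the robot, and variables do not carry over. Pictures are saved under pics/ and viewed, at most 10 in all, crops included, and the job is handed in when it is done.

```bash
ls; mkdir -p pics
```

Run:
```python
from cell import manip
import cv2
for n in("scene","top"):
    cv2.imwrite(f"pics/{n}0.png",manip.grab_frame(n)[:,:,::-1]); c=manip.camera_info(n); print(n,c)
o=manip.get_obs();print(o["clock"],o["position"],o["orientation"])
```

```text
cell.py
pics
scene {'fx': 618.4645558987896, 'fy': 618.4645558987896, 'cx': 311.50545900874346, 'cy': 236.03883994114582, 'world_from_camera': array([[ 0.5996999 , -0.40641984,  0.68933514, -0.02213712],
       [-0.79999904, -0.32495963,  0.50438355, -0.45334099],
       [ 0.01901461, -0.85394622, -0.52001375,  0.58599789],
       [ 0.        ,  0.        ,  0.        ,  1.        ]])}
top {'fx': 435.3451817128101, 'fy': 435.3451817128101, 'cx': 319.7531638725068, 'cy': 239.63701496281934, 'world_from_camera': array([[-0.02776805, -0.99471729,  0.09882538,  0.46510667],
       [-0.99961343,  0.02749472, -0.00412688, -0.00953558],
       [ 0.0013879 , -0.09890177, -0.99509623,  0.97431827],
       [ 0.        ,  0.        ,  0.        ,  1.        ]])}
0.1 [0.15357392 0.65662811 0.23006156] [[-9.73715369e-01  2.27767643e-01 -5.29841752e-04]
 [ 2.27768250e-01  9.73713346e-01 -1.98603008e-03]
 [ 6.35605947e-05 -2.05450914e-03 -9.99997887e-01]]
```

View pics/scene0.png

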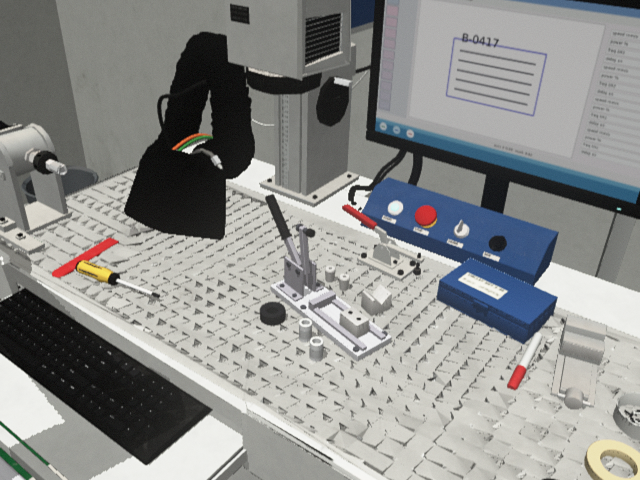

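View pics/top0.png

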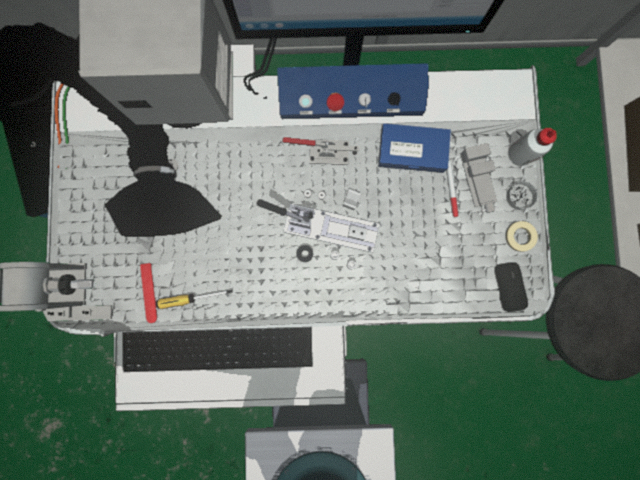

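Run:
```python
import cv2
a=cv2.imread("pics/top0.png")[175:275,245:390]; b=cv2.imread("pics/scene0.png")[185:365,245:430]
cv2.imwrite("pics/topc.png",cv2.resize(a,None,fx=5.5,fy=5.5,interpolation=cv2.INTER_CUBIC))
cv2.imwrite("pics/scenec.png",cv2.resize(b,None,fx=3.3,fy=3.3,interpolation=cv2.INTER_CUBIC))
```

```text
(no output)
```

View pics/topc.png

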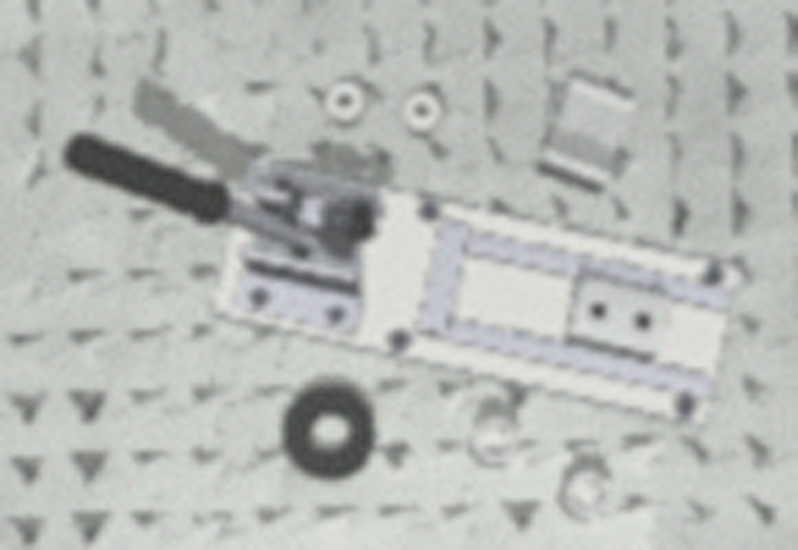

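View pics/scenec.png

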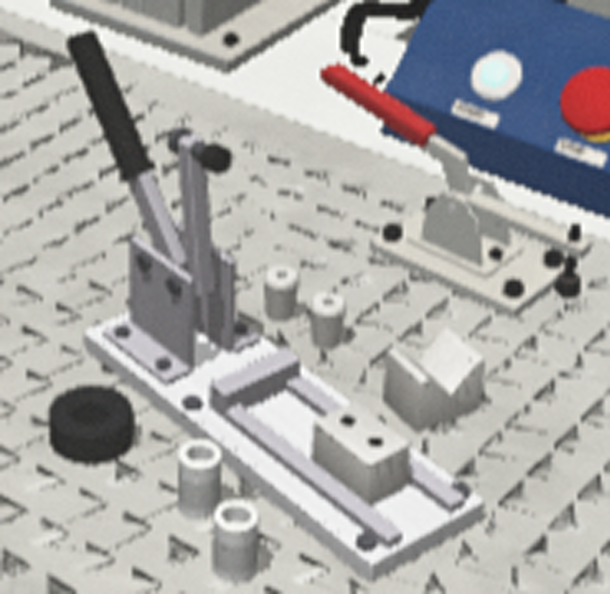

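The top crop shows the plate (corners about (215,310), (740,265), (705,420)), the block's holes at (598,311) and (643,321), and the stop's face edge from (467,235) to (450,330). The handle end is at (80,150). The scene crop shows the handle tip at (85,40), leaning away from the block. The red clamp is a decoy.

Create h.py:
```python
import numpy as np
from cell import manip
def ray(n,u,v):
    c=manip.camera_info(n);M=c["world_from_camera"]
    return M[:3,3],M[:3,:3]@np.array([(u-c["cx"])/c["fx"],(v-c["cy"])/c["fy"],1])
def P(n,u,v,z):
    o,d=ray(n,u,v);return o+d*(z-o[2])/d[2]
def top(u,v,z): return P("top",(u+.5)/5.5-.5+245,(v+.5)/5.5-.5+175,z)
def sc(u,v,z): return P("scene",(u+.5)/3.3-.5+245,(v+.5)/3.3-.5+185,z)
```

Run:
```python
from h import *
np.set_printoptions(precision=4,suppress=True)
print("plate top",*[top(*p,.012)[:2] for p in((705,420),(740,265),(215,310))])
print("plate sc",*[sc(*p,.012)[:2] for p in((372,560),(480,497),(85,335))])
print("holes top",top(598,311,.037),top(643,321,.037)," sc",sc(348,421,.037),sc(376,441,.037))
print("stop top",top(467,235,.027),top(450,330,.027)," sc",sc(227,405,.027),sc(298,362,.027))
print("tip top",top(80,150,.142)," sc",sc(85,38,.142))
for n,u,v in(("nut",330,430),("s0",495,405),("s1",585,465)):print(n,top(u,v,.025))
for n,u,v,z in(("nut",92,405,.018),("s0",200,455,.03),("s1",237,515,.03),("c0",281,273,.024),("c1",328,301,.024),("v",450,350,.03)):print(n,sc(u,v,z))
# axis from holes & plate edges
q=np.array([top(705,420,.012),top(740,265,.012),top(215,310,.012)])
d=q[2]-q[0];print("dir edge",np.degrees(np.arctan2(d[1],d[0])),np.linalg.norm(d),"w",np.linalg.norm(q[1]-q[0]))
d=sc(85,335,.012)-sc(372,560,.012);print(np.degrees(np.arctan2(d[1],d[0])),np.linalg.norm(d))
```

```text
plate top [ 0.5322 -0.1303] [ 0.5948 -0.147 ] [0.5823 0.0662]
plate sc [ 0.5301 -0.1311] [ 0.592  -0.1459] [0.5772 0.063 ]
holes top [ 0.5747 -0.0867  0.037 ] [ 0.5702 -0.1043  0.037 ]  sc [ 0.5732 -0.0887  0.037 ] [ 0.5693 -0.1057  0.037 ]
stop top [ 0.6079 -0.0362  0.027 ] [ 0.5699 -0.0283  0.027 ]  sc [ 0.5602 -0.0336  0.027 ] [ 0.6058 -0.0401  0.027 ]
tip top [0.6245 0.1024 0.142 ]  sc [0.6213 0.0976 0.142 ]
nut [0.5315 0.0204 0.025 ]
s0 [ 0.5396 -0.0454  0.025 ]
s1 [ 0.5148 -0.0803  0.025 ]
nut [0.5321 0.0208 0.018 ]
s0 [ 0.5224 -0.0474  0.03  ]
s1 [ 0.5012 -0.0826  0.03  ]
c0 [0.6635 0.0103 0.024 ]
c1 [ 0.6581 -0.0212  0.024 ]
v [ 0.6533 -0.0919  0.03  ]
dir edge 75.70192095196875 0.2027352040340422 w 0.06475499169802428
76.35573968688165 0.1997359005633874
```

Run:
```python
from h import *
def tri(a,b):
    (o1,d1),(o2,d2)=ray("top",*a),ray("scene",*b)
    s=np.linalg.lstsq(np.c_[d1,-d2],o2-o1,rcond=None)[0]
    p,q=o1+s[0]*d1,o2+s[1]*d2;print((p+q)/2,np.linalg.norm(p-q))
tri((220,213),(222,238)); tri((120,236),(125,215)); tri((258+1.2,202),(270.5,196.5))
```

```text
[0.62276061 0.20686665 0.02390711] 0.00538762545388878
[0.58360004 0.42929691 0.00849111] 0.0059508069493363226
[0.62556508 0.10213897 0.13814898] 0.0017026252653282975
```

Units first: shifts go in shares of 50 mm and turns go in shares of 90 degrees. So -0.034 m is -0.68, -0.029 m is -0.58.

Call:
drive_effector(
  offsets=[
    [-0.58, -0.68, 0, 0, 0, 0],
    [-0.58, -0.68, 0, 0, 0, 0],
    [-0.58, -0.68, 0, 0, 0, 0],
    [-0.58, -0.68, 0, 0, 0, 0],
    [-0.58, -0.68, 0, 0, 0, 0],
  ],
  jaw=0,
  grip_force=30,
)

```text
refused: offsets: the value is too short (schema: minItems 6). Nothing was moved.
```

Nothing moved. I misread the format; it is one flat list, 6 numbers to a row, no inner brackets. Resending.

Call:
drive_effector(
  offsets=[-0.58, -0.68, 0, 0, 0, 0, -0.58, -0.68, 0, 0, 0, 0, -0.58, -0.68, 0, 0, 0, 0, -0.58, -0.68, 0, 0, 0, 0, -0.58, -0.68, 0, 0, 0, 0],
  jaw=0,
  grip_force=30,
)

```text
clock: 0.6
position: [0.2565, 0.4568, 0.2307]
orientation: [[-0.974, 0.227, -0.0], [0.227, 0.974, -0.001], [0.0, -0.001, -1.0]]
contact_force: [1.0, 0.1, -0.2]
gripper_width: 0.0118
grasp_force: 0.0
```

Call:
drive_effector(
  offsets=[-0.58, -0.68, 0, 0, 0, 0, -0.58, -0.68, 0, 0, 0, 0, -0.58, -0.68, 0, 0, 0, 0, -0.58, -0.68, 0, 0, 0, 0, 0, 0, 0, 0, 0, 0],
)

```text
clock: 1.1
position: [0.3397, 0.2956, 0.2308]
orientation: [[-0.972, 0.233, 0.0], [0.233, 0.972, -0.002], [-0.001, -0.002, -1.0]]
contact_force: [0.1, 0.8, -0.3]
gripper_width: 0.0003
grasp_force: 0.0
```

In the tool's units: -0.041 m is -0.82, -0.019 m is -0.38.

Call:
drive_effector(
  offsets=[-0.38, -0.82, 0, 0, 0, 0, -0.38, -0.82, 0, 0, 0, 0, -0.38, -0.82, 0, 0, 0, 0, -0.38, -0.82, 0, 0, 0, 0, -0.38, -0.82, 0, 0, 0, 0],
)

```text
clock: 1.6
position: [0.3838, 0.0776, 0.2312]
orientation: [[-0.974, 0.227, 0.0], [0.227, 0.974, 0.0], [-0.0, 0.0, -1.0]]
contact_force: [0.3, 0.3, 0.7]
gripper_width: -0.0004
grasp_force: 0.0
```

Call:
drive_effector(
  offsets=[-0.38, -0.82, 0, 0, 0, 0, -0.38, -0.82, 0, 0, 0, 0, -0.38, -0.82, 0, 0, 0, 0, -0.38, -0.82, 0, 0, 0, 0, 0, 0, 0, 0, 0, 0.0889],
)

```text
clock: 2.1
position: [0.4215, -0.1026, 0.2313]
orientation: [[-0.93, 0.367, 0.0], [0.367, 0.93, -0.002], [-0.001, -0.002, -1.0]]
contact_force: [-1.1, 2.5, -0.1]
gripper_width: 0.0
grasp_force: 0.0
```

Call:
drive_effector(
  offsets=[0, 0, 0, 0, 0, 0.0889, 0, 0, 0, 0, 0, 0.0889, 0, 0, 0, 0, 0, 0.0889, 0, 0, 0, 0, 0, 0.0889, 0, 0, 0, 0, 0, 0.0889],
)

```text
clock: 2.6
position: [0.4206, -0.0977, 0.2308]
orientation: [[-0.478, 0.879, -0.001], [0.879, 0.478, 0.001], [0.001, -0.0, -1.0]]
contact_force: [-0.6, -0.9, -0.3]
gripper_width: 0.0001
grasp_force: 0.0
```

Call:
drive_effector(
  offsets=[0, 0, 0, 0, 0, 0.0889, 0, 0, 0, 0, 0, 0.0889, 0, 0, 0, 0, 0, 0.0889, 0, 0, 0, 0, 0, 0.0889, 0, 0, 0, 0, 0, 0.0889],
)

```text
clock: 3.1
position: [0.4207, -0.0977, 0.2309]
orientation: [[0.199, 0.98, -0.001], [0.98, -0.199, 0.001], [0.0, -0.001, -1.0]]
contact_force: [0.5, -0.2, -0.0]
gripper_width: 0.0001
grasp_force: 0.0
```

Call:
drive_effector(
  offsets=[0, 0, 0, 0, 0, 0.0222, 0, 0, 0, 0, 0, 0],
)

```text
clock: 3.3
position: [0.4207, -0.0978, 0.2309]
orientation: [[0.227, 0.974, -0.001], [0.974, -0.227, 0.0], [0.0, -0.001, -1.0]]
contact_force: [0.4, 0.6, -0.5]
gripper_width: 0.0002
grasp_force: 0.0
```

In the tool's units: 0.049 m is 0.98, -0.004 m is -0.08, 1 degrees / 90 = 0.0111.

Call:
drive_effector(
  offsets=[0, 0, 0, 0, 0, 0.0111, -0.08, 0.98, 0, 0, 0, 0, -0.08, 0.98, 0, 0, 0, 0, -0.08, 0.98, 0, 0, 0, 0, 0, 0, 0.8, 0, 0, 0],
)

```text
clock: 3.8
position: [0.5707, -0.1493, 0.1975]
orientation: [[0.245, 0.969, 0.017], [0.97, -0.245, -0.005], [-0.001, 0.017, -1.0]]
contact_force: [1.3, 0.1, 0.2]
gripper_width: 0.0003
grasp_force: 0.0
```

Call:
drive_effector(
  offsets=[0, 0, 0.8, 0, 0, 0, 0, 0, 0.8, 0, 0, 0, 0, 0, 0.8, 0, 0, 0, 0, 0, 0.4, 0, 0, 0, 0, 0, 0, 0, 0, 0],
)

```text
clock: 4.3
position: [0.5566, -0.1447, 0.0468]
orientation: [[0.245, 0.97, -0.008], [0.97, -0.245, 0.003], [0.001, -0.009, -1.0]]
contact_force: [0.2, -0.4, 0.0]
gripper_width: -0.0002
grasp_force: 0.0
```

Run:
```python
from h import *;import cv2
f=manip.grab_frame("scene")[150:370,200:440,::-1]
cv2.imwrite("pics/s1.png",cv2.resize(f,None,fx=2.6,fy=2.6,interpolation=cv2.INTER_CUBIC))
```

```text
(no output)
```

View pics/s1.png

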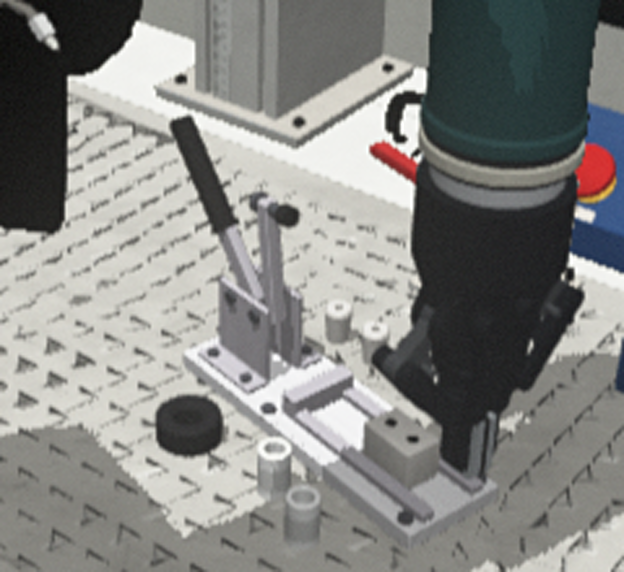

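The fingers are shut behind the block: fingertips about (470,470), block about (405,450) in the crop. All the small parts are still standing. I'll lower and push.

In the tool's units: 0.012 m is 0.24, 0.003 m is 0.06.

Call:
drive_effector(
  offsets=[0, 0.06, 0.24, 0, 0, 0, 0, 0, 0.22, 0, 0, 0, 0, 0, 0, 0, 0, 0],
)

```text
clock: 4.65
position: [0.5627, -0.1466, 0.0275]
orientation: [[0.245, 0.97, -0.001], [0.97, -0.245, 0.0], [0.0, -0.001, -1.0]]
contact_force: [-1.6, -0.3, 0.1]
gripper_width: -0.0002
grasp_force: 0.0
```

Call:
drive_effector(
  offsets=[0.12, 0, 0, 0, 0, 0, 0.12, 0, 0, 0, 0, 0, 0.12, 0, 0, 0, 0, 0, 0.12, 0, 0, 0, 0, 0, 0.12, 0, 0, 0, 0, 0],
)

```text
clock: 5.15
position: [0.571, -0.1174, 0.0288]
orientation: [[0.244, 0.97, 0.001], [0.97, -0.244, -0.001], [-0.001, 0.001, -1.0]]
contact_force: [-1.2, -1.0, 1.9]
gripper_width: -0.0001
grasp_force: 0.9
```

In the tool's units: 0.006 m is 0.12, 0.004 m is 0.08.

Call:
drive_effector(
  offsets=[0.12, 0, 0.04, 0, 0, 0, 0.12, 0, 0, 0, 0, 0, 0.12, 0, 0, 0, 0, 0, 0.12, 0, 0, 0, 0, 0, 0.08, 0, 0, 0, 0, 0],
)

```text
clock: 5.65
position: [0.5774, -0.09, 0.0262]
orientation: [[0.245, 0.97, -0.0], [0.97, -0.245, 0.0], [0.0, -0.0, -1.0]]
contact_force: [-0.6, -1.1, 0.5]
gripper_width: 0.0001
grasp_force: 0.8
```

Call:
drive_effector(
  offsets=[0.06, 0, 0, 0, 0, 0, 0.04, 0, 0, 0, 0, 0, 0.04, 0, 0, 0, 0, 0],
)

```text
clock: 5.95
position: [0.579, -0.0836, 0.0262]
orientation: [[0.245, 0.97, -0.0], [0.97, -0.245, -0.0], [-0.0, -0.0, -1.0]]
contact_force: [-0.1, -1.8, 1.1]
gripper_width: -0.0003
grasp_force: 0.7
```

Now at about x = -0.051 in the fixture. I'll creep forward until the force rises.

In the tool's units: 0.002 m is 0.04.

Call:
drive_effector(
  offsets=[0.04, 0, 0, 0, 0, 0, 0.04, 0, 0, 0, 0, 0, 0, 0, 0, 0, 0, 0],
)

```text
clock: 6.25
position: [0.58, -0.0796, 0.0262]
orientation: [[0.245, 0.97, -0.0], [0.97, -0.245, 0.0], [0.0, -0.0, -1.0]]
contact_force: [-0.4, -0.2, 0.8]
gripper_width: 0.0001
grasp_force: 0.4
```

Call:
drive_effector(
  offsets=[0.04, 0, 0, 0, 0, 0, 0.02, 0, 0, 0, 0, 0, 0, 0, 0, 0, 0, 0],
)

```text
clock: 6.55
position: [0.5799, -0.0793, 0.0264]
orientation: [[0.243, 0.97, -0.002], [0.97, -0.243, -0.004], [-0.004, -0.001, -1.0]]
contact_force: [-2.8, -10.4, 2.7]
gripper_width: 0.0001
grasp_force: 5.3
```

In the tool's units: -0.045 m is -0.9, -0.03 m is -0.6.

Call:
drive_effector(
  offsets=[-0.2, 0, 0, 0, 0, 0, -0.4, 0, 0, 0, 0, 0, 0, 0, -0.6, 0, 0, 0, 0, 0, -0.9, 0, 0, 0, 0, 0, -0.9, 0, 0, 0],
)

```text
clock: 7.05
position: [0.5723, -0.1058, 0.1463]
orientation: [[0.246, 0.969, -0.002], [0.969, -0.245, 0.002], [0.001, -0.003, -1.0]]
contact_force: [-0.2, 0.1, 0.4]
gripper_width: 0.0003
grasp_force: 0.0
```

Call:
drive_effector(
  offsets=[0, 0, -0.9, 0, 0, 0, 0, 0, -0.9, 0, 0, 0, 0, 0, 0, 0, 0, 0],
)

```text
clock: 7.35
position: [0.5781, -0.1068, 0.2451]
orientation: [[0.245, 0.969, 0.015], [0.97, -0.245, -0.002], [0.001, 0.015, -1.0]]
contact_force: [1.0, -0.4, 0.3]
gripper_width: 0.0002
grasp_force: 0.0
```

Run:
```python
from h import *;import cv2
for n,a in(("top",(175,275,245,390)),("scene",(185,365,245,430))):
    f=manip.grab_frame(n)[a[0]:a[1],a[2]:a[3],::-1]
    cv2.imwrite(f"pics/{n}2.png",cv2.resize(f,None,fx=3.3,fy=3.3,interpolation=cv2.INTER_CUBIC))
```

```text
(no output)
```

View pics/scene2.png

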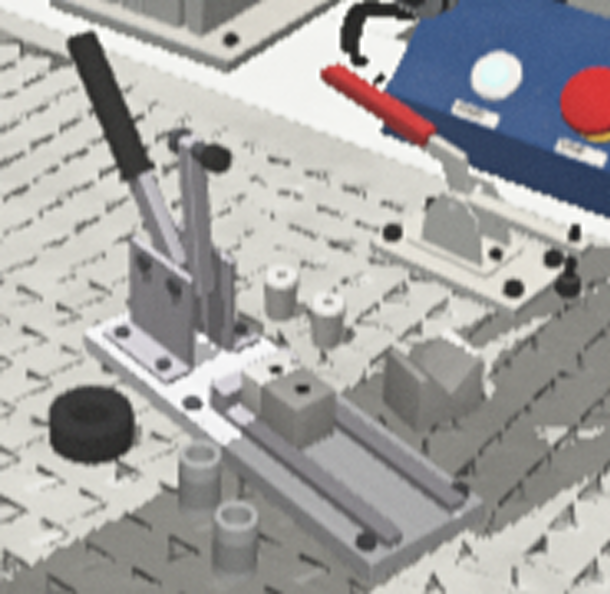

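The block now sits against the stop, with its holes at (275,370) and (303,389) in the crop. The clamp is open and the small parts haven't moved. Next I'll move above and behind the handle (about 0.25 m along tool x).

Run:
```python
from h import *
p=sc(289,379.5,.037);print(p,(p-[.588,-.033,0])[:2]@[.242,.970])
```

```text
[ 0.58148444 -0.05176596  0.037     ] -0.019779747448813036
```

Call:
drive_effector(
  offsets=[1, 0, 0, 0, 0, 0, 1, 0, 0, 0, 0, 0, 1, 0, 0, 0, 0, 0, 1, 0, 0, 0, 0, 0, 0.8, 0, 0, 0, 0, 0],
)

```text
clock: 7.95
position: [0.6309, 0.1293, 0.2332]
orientation: [[0.244, 0.97, -0.004], [0.97, -0.244, 0.0], [-0.001, -0.004, -1.0]]
contact_force: [0.5, -0.4, 0.3]
gripper_width: 0.0
grasp_force: 0.0
```

Call:
drive_effector(
  offsets=[0, 0, 0, 0, 0, 0, 0, 0, 0, 0, 0, 0],
)

```text
clock: 8.15
position: [0.6308, 0.1275, 0.2334]
orientation: [[0.242, 0.97, -0.005], [0.97, -0.242, -0.001], [-0.002, -0.004, -1.0]]
contact_force: [-0.0, 0.0, -0.5]
gripper_width: -0.0001
grasp_force: 0.0
```

In the tool's units: 0.03 m is 0.6, 0.004 m is 0.08.

Call:
drive_effector(
  offsets=[0.08, 0, 0.6, 0, 0, 0, 0, 0, 0.6, 0, 0, 0, 0, 0, 0.6, 0, 0, 0, 0, 0, 0.36, 0, 0, 0, 0, 0, 0, 0, 0, 0],
)

```text
clock: 8.65
position: [0.6291, 0.1282, 0.123]
orientation: [[0.247, 0.969, -0.01], [0.969, -0.247, -0.002], [-0.004, -0.009, -1.0]]
contact_force: [-0.4, -0.9, 0.5]
gripper_width: -0.0002
grasp_force: 0.0
```

Run:
```python
from h import *;import cv2
f=manip.grab_frame("scene")[100:330,180:400,::-1]
cv2.imwrite("pics/s3.png",cv2.resize(f,None,fx=2.5,fy=2.5,interpolation=cv2.INTER_CUBIC))
```

```text
(no output)
```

View pics/s3.png

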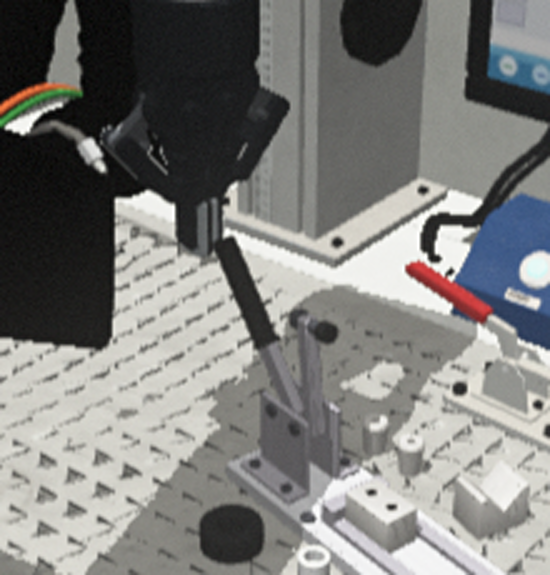

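The shut fingers (tip about (200,255)) are just behind the handle's end (about (228,240)) and clear of the hood. Pushing back along -x.

In the tool's units: -0.01 m is -0.2, -0.008 m is -0.16.

Call:
drive_effector(
  offsets=[-0.16, 0, 0, 0, 0, 0, -0.2, 0, 0, 0, 0, 0, -0.2, 0, 0, 0, 0, 0, -0.2, 0, 0, 0, 0, 0, -0.2, 0, 0, 0, 0, 0],
)

```text
clock: 9.2
position: [0.6262, 0.0857, 0.1344]
orientation: [[0.245, 0.97, 0.012], [0.97, -0.245, 0.004], [0.007, 0.011, -1.0]]
contact_force: [1.9, 4.3, 3.4]
gripper_width: 0.0001
grasp_force: 2.5
```

Call:
drive_effector(
  offsets=[-0.2, 0, 0, 0, 0, 0, -0.16, 0, 0, 0, 0, 0, -0.12, 0, 0, 0, 0, 0, 0, 0, 0, 0, 0, 0],
)

```text
clock: 9.6
position: [0.6146, 0.0592, 0.1278]
orientation: [[0.246, 0.969, -0.002], [0.969, -0.246, -0.001], [-0.001, -0.001, -1.0]]
contact_force: [-0.7, 0.2, -0.4]
gripper_width: 0.0
grasp_force: 0.0
```

In the tool's units: -0.04 m is -0.8, 0.03 m is 0.6.

Call:
drive_effector(
  offsets=[0.6, 0, 0, 0, 0, 0, 0.6, 0, -0.4, 0, 0, 0, 0, 0, -0.8, 0, 0, 0, 0, 0, -0.8, 0, 0, 0, 0, 0, 0, 0, 0, 0],
)

```text
clock: 10.1
position: [0.634, 0.1198, 0.2353]
orientation: [[0.244, 0.97, 0.011], [0.97, -0.244, 0.001], [0.004, 0.01, -1.0]]
contact_force: [1.2, 0.8, 0.6]
gripper_width: -0.0002
grasp_force: 0.0
```

Run:
```python
from h import *;import cv2
f=manip.grab_frame("scene")[185:365,245:430,::-1]
cv2.imwrite("pics/s4.png",cv2.resize(f,None,fx=3,fy=3,interpolation=cv2.INTER_CUBIC))
```

```text
(no output)
```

View pics/s4.png

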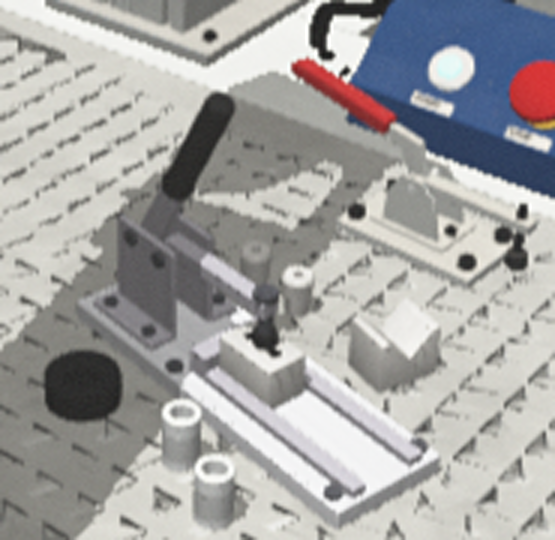

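The clamp is shut: the arm lies level, its rubber tip is on the block at (265,340), and the handle leans over the block with its end at (220,102). The small parts are in place and the robot is clear.

Call:
drive_effector(
  offsets=[0, 0, 0, 0, 0, 0, 0, 0, 0, 0, 0, 0, 0, 0, 0, 0, 0, 0],
)

```text
clock: 10.45
position: [0.6289, 0.1185, 0.2259]
orientation: [[0.245, 0.97, -0.004], [0.97, -0.245, -0.001], [-0.002, -0.004, -1.0]]
contact_force: [-0.4, -0.1, -0.7]
gripper_width: -0.0
grasp_force: 0.0
```

Run:
```python
from h import *
p=P("scene",220/3+245,102/3+185,.155)[:2]-[.588,-.033];x=p@[.242,.970];print("tip x",x,"angle",.7+np.arcsin((.07-x)/.11))
print(manip.job_done())
```

```text
tip x 0.01823504051196547 angle 1.1899599391625713
the job is handed in; nothing more can be done
None
```

The block is home against the end stop and the clamp has snapped shut with its tip on it (handle measured about 1.19 rad); the small parts stand where they were, and I handed the job in at about 10.5 s, with no verdict shown.

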